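Load the dead-weight press and let it down off its ratchet

TASK

The slide bar lying on the bed of the small rack press has just been cemented and has to be pressed. While the ram is still held up by its ratchet, set both slotted weights on the ram's pan round its stem, the thick one underneath and the thin one on it, with their slots turned at least 60 degrees apart so that neither can slide off. Then lift the pawl by its knob and keep it clear of the toothed wheel while the loaded ram comes down on to the bar, and let the pawl drop back into the teeth. Do not shift the bar, the paste pot or the wash bottle.

Things in the scene. Friction and masses are not known exactly. Their poses are not given: they have to be found in the camera images.
- press: Grey C-frame rack press, fixed; base 190 x 150 x 16 mm. Origin on the bench below the ram's axis; x from its open front (robot side) back to its column, y to its left, z up. Head: 44 mm wide, x -33 to 104, z 98 to 152 mm; ratchet wheel on its right at y -42 to -54 mm, knurled hand drum 60 mm across on its left to y +68 mm. Above z 185 mm there are only the ram's pan and stem.
- pan (a point): Centre of the upper face of the round weight pan on top of the ram, at the foot of its stem; axes as the press's. 220 mm above the bench with the ram up. Pan 48 mm across, 8 mm thick, 28 mm of free air under it, reached from any side.
- stem_top (a point): Top of the upright stem in the pan's centre, 80 mm above the pan. The stem is round, 10 mm thick, and ends in a black ball 19 mm across: weights come on only from the side through their slots, and a gripper cannot stand straight above the pan.
- thick_weight_mid (a point): Centre (half-way up) of the larger slotted weight, a plain steel disc 66 mm across, 18 mm thick, about 0.42 kg, flat on one of the two pedestals of the weight stand. A slot 15 mm wide runs from the rim along the disc's +x axis to 7.5 mm past the centre; z is the disc's axis, up.
- thick_weight_slot (a point): Mouth of the thick weight's slot: the point on its rim, half-way up, 33 mm from the centre along its +x axis.
- thin_weight_mid (a point): Centre (half-way up) of the smaller slotted weight, a plain steel disc 54 mm across, 12 mm thick, about 0.18 kg, flat on the other pedestal. Slot and axes as with the thick weight.
- thin_weight_slot (a point): Mouth of the thin weight's slot: the point on its rim, half-way up, 27 mm from the centre along its +x axis.
- weight_stand: Fixed stand, a dark plate 78 x 210 x 10 mm with two round pedestals (36 mm across at the top, tops 46 mm above the bench) at y +65 and -65 mm; origin under its centre, on the bench; y along its length. At the start the thick weight's slot opens roughly to the left and the thin one's to the right. It stands to the right or to the left of the press.
- ram (a joint): Travel of the ram in m: 0 = up on the ratchet, positive = down; its foot meets the slide bar at about 0.0345. With the pawl clear the loaded ram sinks by itself at about 27 mm/s (1.3 s), turning the wheel back 1.9 rad by rack and pinion. With the pawl down it can rise but not sink: each tooth, every 7 mm, catches it.
- pawl (a joint): Angle of the pawl in rad: 0 = nose down in the teeth of the wheel, positive = lifted; from 0.2 it is clear of the teeth, 0.9 is its stop. It falls back by its own weight.
- pawl_pivot (a point): Pivot of the pawl, on the right side of the press's head, at press x -22, y -48, z 174 mm; its axis is the press's y axis, and the pawl reaches from it backwards (+x) over the top of the toothed wheel (80 mm across, 16 teeth, centre at press x 36, z 125 mm).
- pawl_knob (a point): Middle of the black knob by which the pawl is lifted: a level round bar 14 mm thick, 37 mm long, parallel to the press's y axis, sticking out to the right of the pawl with free air round it. At press x 22, y -80, z 168 mm when down; it swings on an arc of 44 mm radius about the pivot, about 15 mm up for 0.35 rad. Lifting takes 1 to 4 N.
- slide_bar_mid (a point): Centre of the slide bar, steel with a bronze gib, 26 x 130 x 35 mm, loose, lying across the bed of the press under the ram, long side along its own y axis.
- paste_pot_mid (a point): Centre of the round pot with a red lid, 58 mm across, 50 mm high, loose, behind and to the left of the press. To be left alone.
- wash_bottle_mid (a point): Point 75 mm up on the axis of the white wash bottle, 69 mm across, 158 mm to its shoulder, 250 mm with its thin tube, loose, behind the weight stand. To be left alone.

How it is judged:
By the outcome, as a careful person would: the job done as asked, in the order asked, and still so for the second after the job is handed in, with the robot touching nothing.
It also fails if it takes over 72 s, if anything falls off the work surface, if the arm or the gripper's body presses on something with over 40 N, if the wrist force passes 120 N, or if a joint passes its speed limit or range.

ROBOT

A 6-joint arm with a two-finger parallel gripper is mounted at the origin on a cart in front of the work surface, level with it; the furniture and walls round the work are solid. World frame = base frame: x ahead of the robot, y to its left, z up, the work surface at z = 0. Lengths are in m, angles in rad, forces in N, time in s.
With the tool pointing down it reaches from about 0.3 to 0.775 m from the base axis. Payload 14.6 kg.
Tool frame: the origin (TCP) lies at the very end of the fingers, on their centre line; the grasp point (between the pads) lies 19 mm behind it; z points along the fingers, x is the direction in which the jaws open and shut, and the axes are right-handed (so a half turn about z gives the same grasp; the last joint's range is limited). The gripper opens to 94 mm and grips with 3 to 60 N. Pads are 16 mm wide; open, the fingers measure 119 mm over their backs; the gripper's body (75 mm by 177 mm) begins 78 mm behind the grasp point.
Start: joints at [-1.201, 0.3, 1.521, -0, 1.321, -0.067], TCP at [0.233, -0.498, 0.205] pointing down, gripper open.
Joint ranges: [-3.03, 3.03], [-0.79, 2.21], [0.23, 2.52], [-1.04, 4.18], [0, 3.07], [-2.55, 2.55]. Speed limits (rad/s): [2.22, 2.22, 2.57, 3.14, 3.14, 3.14].

INTERFACE

Orientations are given as [roll, pitch, yaw] about the fixed x, y, z axes, in that order (R = Rz(yaw) Ry(pitch) Rx(roll)).
In Python, from station import ctrl gives the robot as it stands.
- The arm moves only by the shell command python3 -m inch 'ROWS' [FORCE]. ROWS is JSON, one flat list of numbers, 7 for each row, row after row: the shift along the tool's x, y, z in cm, then the turn, a rotation vector about the tool's x, y, z in rad, then the opening, from 0 (shut) to 1 (fully open). In form: [tx, ty, tz, wx, wy, wz, claw, tx, ty, tz, wx, wy, wz, claw, ...]. A call has 1 to 20 rows; each row shifts and turns the commanded pose from where the row before left it, along the tool's axes as they then stand; what a row does not reach is not made up. A row lasts 1/8 s, in which the tool goes at most 62.5 mm and 10.7 degrees, less where a joint would pass 70% of its speed; a pose out of reach is approached as far as the arm can. A call is refused whole if a number of a shift passes 6.25 or a number of a turn 0.188, either way. A call with a gripper value outside its range is refused whole. The fingers move at their own pace and stop on an object; FORCE is the grip in N (left out, the last holds). Time passes only in rows, so rows that do not move let the fingers close. It gives the time, the measured TCP pose, the force and the opening at its end, in the units of the state.
- ctrl.get_obs(): the state, without advancing time (a new reading comes with each control period).
- ctrl.camera(name): name is "side" or "top"; returns (picture, depth): 400x640x3 uint8, red, green, blue; 400x640 float32, m along the optical axis (not along the pixel's ray), 0 where there is no reading.
- ctrl.camera_params(name): a dict with "vertical_fov" (degrees; the focal length in pixels is half the picture's height over the tangent of half this angle, whatever the lens; pixels are square), "cx", "cy" (the principal point, pixels), "camera_from_world" (4x4, takes a point from world to camera coordinates). Camera axes: x right, y down, z forward; pixel columns grow to the right and rows downward; lengths in m; the calibration is good to about 2 mm. A picture is of the moment at which its call begins. camera_params takes no time and is no camera call.
- ctrl.hand_in(): hands the job in, once; it reports no verdict.
Trained networks look in the newest picture that a camera, given by its name, has taken for a name from the list of things; names that differ only in an ending like _2 or _b are one class to them, and where a whole thing is asked for, a point or a joint stands for the part that bears it (a point fixed in the world has none). Each returns a list of dicts, best first, with "score" (0 to 1); they miss things now and then, are a little off and sometimes report something else, mostly with a low value. They report only what shows in the picture. A call takes as long as a camera call.
- ctrl.spot_in(camera, label): "bbox" ([centre column, centre row, width, height] in pixels, round what is visible of it).
- ctrl.place_of(camera, label): "centre" ([column, row] in pixels: a listed point, or the origin of a listed thing).
The state is a dict: "time_s": time; "qpos": joint angles; "joint_vel": joint speeds; "tau": joint torques, N m; "ee_pos": TCP position; "eef_rot": TCP orientation; "force": force on the tool from outside, world axes, zero at the start; "moment": the same for the moment, N m; "grip_width": finger opening in m.
Only numpy, scipy, OpenCV 4.12 (cv2) and the standard library are available. Lean on these libraries where they do the work, as an engineer would, in place of code of your own. Each camera call takes 0.05 s, during which the arm holds its last target. There are 200 camera calls.

## Working session

There is one attempt and no reset: what is moved stays moved. The work goes in short steps, Python scripts to look and compute and a shell command to move; the robot and the scene stay as the last step left them, time stands still between calls to the robot, and variables do not carry over. Pictures are saved under pics/ and viewed, about 8 in all and at most 12, crops included, and the job is handed in when it is done.

```bash
ls; mkdir -p pics; cat > h.py <<'E'
import numpy as np, cv2
from station import ctrl
from scipy.spatial.transform import Rotation as R
def cam(n):
    im,d=ctrl.camera(n); return im,d
def par(n):
    p=ctrl.camera_params(n); f=200/np.tan(np.radians(p['vertical_fov'])/2); return f,p['cx'],p['cy'],np.array(p['camera_from_world'])
def ray(n,u,v):
    f,cx,cy,T=par(n); Rm=T[:3,:3]; o=-Rm.T@T[:3,3]; d=Rm.T@np.array([(u-cx)/f,(v-cy)/f,1]); return o,d
def atz(n,u,v,z):
    o,d=ray(n,u,v); return o+d*(z-o[2])/d[2]
def dep(n,u,v,d):
    o,r=ray(n,u,v); return o+r*d[int(round(v)),int(round(u))]
def proj(n,p):
    f,cx,cy,T=par(n); c=T[:3,:3]@np.array(p)+T[:3,3]; return np.array([cx+f*c[0]/c[2],cy+f*c[1]/c[2]])
def tri(u1,u2,a='side',b='top'):
    o1,d1=ray(a,*u1);o2,d2=ray(b,*u2)
    s=np.linalg.lstsq(np.c_[d1,-d2],o2-o1,rcond=None)[0]
    A=o1+d1*s[0];B=o2+d2*s[1]; return (A+B)/2,np.linalg.norm(A-B)
E
python3 - <<'E'
from h import *
np.set_printoptions(precision=3,suppress=True)
for n in('side','top'):
    im,d=cam(n); cv2.imwrite(f'pics/{n}0.png',im[:,:,::-1])
    f,cx,cy,T=par(n);print(n,f,cx,cy,-T[:3,:3].T@T[:3,3],T[2,:3])
    np.save(f'd_{n}.npy',d)
    for l in ['press','pan','stem_top','thick_weight_mid','thick_weight_slot','thin_weight_mid','thin_weight_slot','weight_stand','pawl_pivot','pawl_knob','slide_bar_mid','paste_pot_mid','wash_bottle_mid']:
        r=ctrl.place_of(n,l)
        print(l,[(np.round(x['centre'],1),round(x['score'],2),dep(n,*np.clip(x['centre'],0,[639,399]),d)) for x in r[:2]])
E
```

```text
pics
side 472.9182915875151 323.04471645847696 199.05805984359398 [0.511 0.726 0.891] [ 0.13  -0.758 -0.639]
press [(array([379.1, 216.3]), 0.77, array([ 0.523, -0.227,  0.045]))]
pan [(array([383.1, 152.1]), 0.71, array([ 0.527, -0.278,  0.217]))]
stem_top [(array([386.5, 126.8]), 0.56, array([ 0.524, -0.27 ,  0.295]))]
thick_weight_mid [(array([350.6, 318.5]), 0.68, array([0.561, 0.109, 0.043]))]
thick_weight_slot [(array([343.2, 329.2]), 0.91, array([0.575, 0.127, 0.028])), (array([372.3, 148.5]), 0.47, array([ 0.559, -0.362,  0.17 ]))]
thin_weight_mid [(array([355.4, 272.1]), 0.79, array([ 0.565, -0.021,  0.046]))]
thin_weight_slot [(array([355.4, 265.9]), 0.83, array([ 0.57 , -0.083, -0.001]))]
weight_stand [(array([350.6, 311.2]), 0.73, array([0.562, 0.105, 0.063])), (array([379.1, 209.4]), 0.67, array([ 0.525, -0.252,  0.048]))]
pawl_pivot [(array([388.6, 158.1]), 0.66, array([ 0.512, -0.267,  0.207]))]
pawl_knob [(array([375.5, 152.8]), 0.6, array([ 0.546, -0.27 ,  0.218]))]
slide_bar_mid [(array([378.1, 211.6]), 0.81, array([ 0.527, -0.244,  0.047]))]
paste_pot_mid [(array([
[... 662 characters left out ...]
ck_weight_slot [(array([217.8, 243.3]), 0.86, array([0.574, 0.149, 0.011]))]
thin_weight_mid [(array([281.9, 244.3]), 0.64, array([ 0.566, -0.016,  0.049]))]
thin_weight_slot [(array([295.4, 243.5]), 0.62, array([ 0.572, -0.047,  0.015]))]
weight_stand [(array([257. , 245.8]), 0.71, array([0.567, 0.05 , 0.011]))]
pawl_pivot [(array([418.1, 264.2]), 0.67, array([ 0.507, -0.32 ,  0.186]))]
pawl_knob [(array([430.6, 243.8]), 0.85, array([ 0.571, -0.39 ,  0.002]))]
slide_bar_mid [(array([385.6, 259.2]), 0.63, array([ 0.521, -0.256,  0.145]))]
paste_pot_mid [(array([331.9, 229.6]), 0.7, array([ 0.601, -0.138,  0.052]))]
wash_bottle_mid [(array([252.7, 174.2]), 0.64, array([0.718, 0.046, 0.148]))]
```

```bash
python3 - <<'E'
import cv2,numpy as np
a=cv2.imread('pics/side0.png')[100:360,240:460];b=cv2.imread('pics/top0.png')[140:320,180:460]
a=cv2.resize(a,None,fx=2.3,fy=2.3,interpolation=2);b=cv2.resize(b,None,fx=2.8,fy=2.8,interpolation=2)
cv2.imwrite('pics/a.png',a);cv2.imwrite('pics/b.png',b)
E
```

```text
(no output)
```

View pics/a.png

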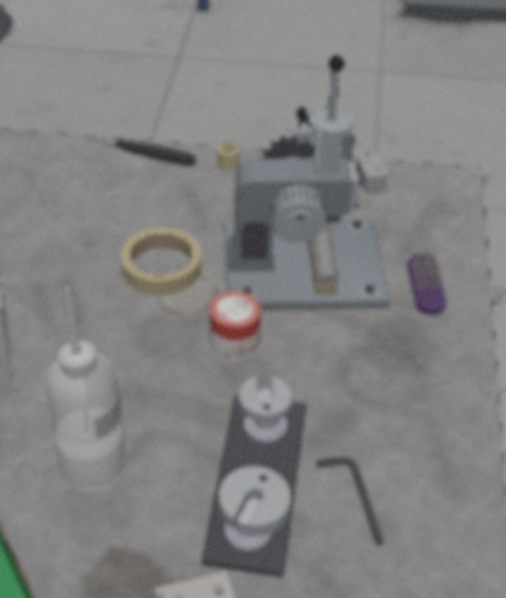

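View pics/b.png

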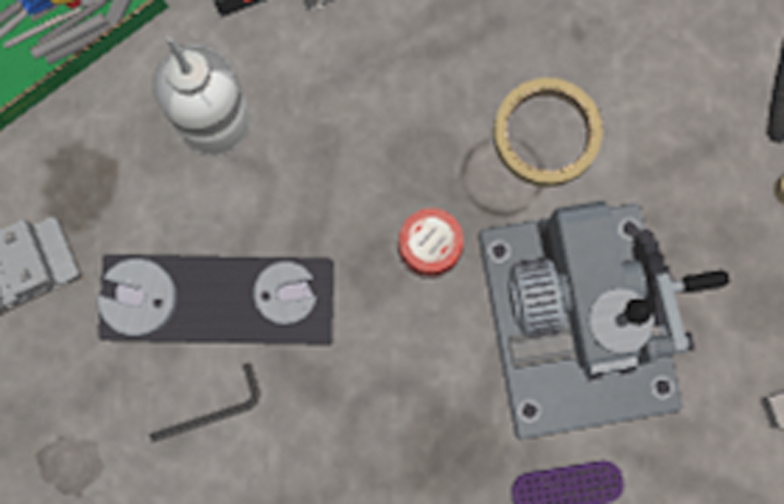

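The overview shows the weight stand on the left: the thick weight's slot opens left (top crop 135,297) and the thin one's opens right (285,292). The press is turned about +10°, with its ball at (635,312) and its knob at (705,282). I'll rectify averaged pictures onto the known heights to get finer measurements.

```bash
cat >> h.py <<'E'
def avg(n,k=4):
    return np.mean([ctrl.camera(n)[0].astype(float) for _ in range(k)],0).astype(np.uint8)
def rect(n,im,c,z,half=0.05,s=0.00025):
    # ortho: col -> -y, row -> -x (x up)
    N=int(2*half/s); w=[(c[0]+half,c[1]+half),(c[0]+half,c[1]-half),(c[0]-half,c[1]-half),(c[0]-half,c[1]+half)]
    src=np.float32([proj(n,(x,y,z)) for x,y in w]); H=cv2.getPerspectiveTransform(src,np.float32([[0,0],[N,0],[N,N],[0,N]]))
    return cv2.warpPerspective(im,H,(N,N),flags=cv2.INTER_CUBIC)
E
python3 - <<'E'
from h import *
ims={n:avg(n) for n in('top','side')}
np.savez('avg0.npz',**ims)
rows=[]
for n in('top','side'):
    rows.append(np.hstack([rect(n,ims[n],c,z,h,2*h/256) for c,z,h in [((.568,.118),.064,.05),((.568,-.016),.058,.05),((.53,-.275),.22,.05)]]))
g=np.vstack(rows)
for i in range(3):
    for j in range(2):
        cx,cy=256*i+128,256*j+128; cv2.line(g,(cx-6,cy),(cx+6,cy),(255,0,0),1);cv2.line(g,(cx,cy-6),(cx,cy+6),(255,0,0),1)
        r=[33,27,24][i]*2.56; cv2.circle(g,(cx,cy),int(r),(0,255,0),1)
cv2.imwrite('pics/c.png',g[:,:,::-1])
E
```

```text
(no output)
```

View pics/c.png

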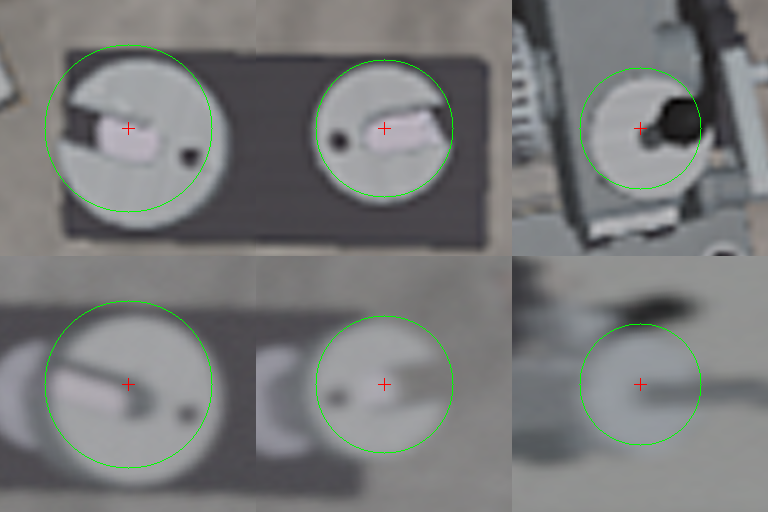

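```bash
python3 - <<'E'
from h import *
from scipy.optimize import minimize
D=np.load('avg0.npz')
th=np.linspace(0,2*np.pi,180,endpoint=False)
def fit(n,c,z,r,sign):
    g=cv2.GaussianBlur(cv2.cvtColor(D[n],cv2.COLOR_RGB2GRAY),(0,0),.7).astype(np.float32)
    def samp(c,rr):
        uv=np.array([proj(n,(c[0]+rr*np.cos(t),c[1]+rr*np.sin(t),z)) for t in th],np.float32)
        return cv2.remap(g,uv[:,0][None],uv[:,1][None],cv2.INTER_CUBIC)[0]
    def cost(c):
        d=samp(c,r-.0015)-samp(c,r+.0015); return -np.sum(np.clip(d,-5,20))
    best=min(((cost((c[0]+a,c[1]+b)),c[0]+a,c[1]+b) for a in np.arange(-.008,.0081,.002) for b in np.arange(-.008,.0081,.002)))
    return minimize(cost,best[1:],method='Nelder-Mead',options=dict(initial_simplex=[[best[1],best[2]],[best[1]+.001,best[2]],[best[1],best[2]+.001]],xatol=1e-5)).x
for nm,c,z,r in [('thick',(.562,.113),.064,.033),('thin',(.567,-.016),.058,.027),('pan',(.5275,-.278),.22,.024)]:
    print(nm,[np.round(fit(n,c,z,r,1),4) for n in('top','side')])
# ball: dark blob centroids
o=[]
for n,g in(('side',(386.3,127.4)),('top',(406.8,251.4))):
    im=cv2.cvtColor(D[n],cv2.COLOR_RGB2GRAY); u,v=map(int,g); p=im[v-9:v+10,u-9:u+10].astype(float)
    m=(p<75); l,lab=cv2.connectedComponents(m.astype(np.uint8)); k=lab[9,9]; ys,xs=np.where(lab==k); print(n,k,m.sum(),len(xs),xs.min(),xs.max(),ys.min(),ys.max()); o.append((xs.mean()+u-9,ys.mean()+v-9))
print(o,tri(*o))
from station import ctrl
o=ctrl.get_obs(); print(o['ee_pos'],o['eef_rot'],o['time_s'],o['qpos'])
E
```

```text
Traceback (most recent call last):
  File "h.py", line 15, in proj
    f,cx,cy,T=par(n); c=T[:3,:3]@np.array(p)+T[:3,3]; return np.array([cx+f*c[0]/c[2],cy+f*c[1]/c[2]])
              ~~~^^^
  File "h.py", line 7, in par
    p=ctrl.camera_params(n); f=200/np.tan(np.radians(p['vertical_fov'])/2); return f,p['cx'],p['cy'],np.array(p['camera_from_world'])
ValueError: time passes only in moves, steps and waits
```

```bash
cat > fit.py <<'E'
from h import *
from scipy.optimize import minimize
th=np.linspace(0,2*np.pi,180,endpoint=False)
def fit(n,im,c,z,r):
    f,cx,cy,T=par(n)
    g=cv2.GaussianBlur(cv2.cvtColor(im,cv2.COLOR_RGB2GRAY),(0,0),.7).astype(np.float32)
    def samp(c,rr):
        P=np.c_[c[0]+rr*np.cos(th),c[1]+rr*np.sin(th),np.full(180,z)]@T[:3,:3].T+T[:3,3]
        return cv2.remap(g,np.float32(cx+f*P[:,0]/P[:,2])[None],np.float32(cy+f*P[:,1]/P[:,2])[None],cv2.INTER_CUBIC)[0]
    def cost(c): return -np.sum(np.clip(samp(c,r-.0015)-samp(c,r+.0015),-5,20))
    A=np.arange(-.008,.0081,.002)
    b=min((cost((c[0]+p,c[1]+q)),c[0]+p,c[1]+q) for p in A for q in A)[1:]
    return minimize(cost,b,method='Nelder-Mead',options=dict(initial_simplex=[[b[0],b[1]],[b[0]+.001,b[1]],[b[0],b[1]+.001]],xatol=1e-5)).x
E
sed -i 's/^def par(n):/import functools\n@functools.cache\ndef par(n):/' h.py
python3 - <<'E'
from fit import *
D=np.load('avg0.npz')
for nm,c,z,r in [('thick',(.562,.113),.064,.033),('thin',(.567,-.016),.058,.027),('pan',(.5275,-.278),.22,.024)]:
    print(nm,[np.round(fit(n,D[n],c,z,r),4) for n in('top','side')])
o=[]
for n,g in(('side',(386.3,127.4)),('top',(406.8,251.4))):
    im=cv2.cvtColor(D[n],cv2.COLOR_RGB2GRAY); u,v=map(int,g); p=im[v-9:v+10,u-9:u+10].astype(float)
    m=(p<75); l,lab=cv2.connectedComponents(m.astype(np.uint8)); k=lab[9,9]; ys,xs=np.where(lab==k); print(n,k,m.sum(),len(xs),xs.min(),xs.max(),ys.min(),ys.max()); o.append((xs.mean()+u-9,ys.mean()+v-9))
print(o,tri(*o))
o=ctrl.get_obs(); print(o['ee_pos'],o['eef_rot'],o['time_s'],o['qpos'])
E
```

```text
thick [array([0.5608, 0.1121]), array([0.5616, 0.1145])]
thin [array([ 0.5664, -0.0123]), array([ 0.5657, -0.0126])]
pan [array([ 0.5273, -0.2792]), array([ 0.527 , -0.2758])]
side 1 25 25 7 11 7 12
top 1 126 126 4 18 0 13
[(np.float64(385.92), np.float64(127.44)), (np.float64(409.35714285714283), np.float64(249.6190476190476))] (array([ 0.52720458, -0.28365416,  0.28584016]), np.float64(0.00346314175268195))
[ 0.23266099 -0.49835555  0.20544022] [ 3.14155480e+00  1.94322248e-06 -1.13395675e+00] 1.8 [-1.20058967e+00  2.99901315e-01  1.52101095e+00 -3.91196558e-05
  1.32067980e+00 -6.66232429e-02]
```

```bash
cat >> h.py <<'E'
def go(x,y,z,yaw):
    o=ctrl.get_obs(); M=R.from_euler('xyz',o['eef_rot']); Tg=R.from_euler('xyz',[np.pi,0,yaw])
    rv=(M.inv()*Tg).as_rotvec(); d=np.array([x,y,z])-o['ee_pos']
    print('t',round(o['time_s'],2),'pos',np.round(o['ee_pos'],4),'rot',np.round(o['eef_rot'],3),'F',np.round(o['force'],1),'w',round(o['grip_width'],4))
    print('turn',np.round(rv,3),'shift cm now-axes',np.round(100*M.inv().apply(d),2),'target-axes',np.round(100*Tg.inv().apply(d),2))
E
python3 -m inch '[0,0,0,0,0,-0.173,1, 0,0,0,0,0,-0.173,1, 0,0,0,0,0,-0.173,1, 0,0,0,0,0,-0.173,1, 0,0,0,0,0,-0.173,1, 1.09,-4.84,0.6,0,0,0,1, 1.09,-4.84,0.6,0,0,0,1, 1.09,-4.84,0.6,0,0,0,1, 1.09,-4.84,0.6,0,0,0,1, 1.09,-4.84,0.6,0,0,0,1, 1.09,-4.84,0.6,0,0,0,1, 1.09,-4.84,0.6,0,0,0,1, 1.09,-4.84,0.6,0,0,0,1, 1.09,-4.84,0.6,0,0,0,1, 1.09,-4.84,0.6,0,0,0,1, 1.09,-4.84,0.6,0,0,0,1, 1.09,-4.84,0.6,0,0,0,1, 1.09,-4.84,0.6,0,0,0,1, 1.09,-4.84,0.6,0,0,0,1]'
python3 -c "
from h import *
go(.561,.1135,.05,-.27)"
```

```text
time_s: 4.18
ee_pos: [0.5605, 0.1159, 0.1213]
eef_rot: [-3.142, -0.0, -0.269]
force: [-0.1, -1.6, -0.3]
grip_width: 0.094
t 4.17 pos [0.5605 0.1159 0.1213] rot [-3.142 -0.    -0.269] F [-0.1 -1.6 -0.3] w 0.094
turn [-0.    -0.     0.001] shift cm now-axes [0.11 0.22 7.13] target-axes [0.11 0.22 7.13]
```

```bash
python3 -m inch '[0.05,0.1,2.4,0,0,0,1, 0.05,0.1,2.4,0,0,0,1, 0,0,1.8,0,0,0,1, 0,0,0.55,0,0,0,1, 0,0,0,0,0,0,1, 0,0,0,0,0,0,0, 0,0,0,0,0,0,0, 0,0,0,0,0,0,0, 0,0,0,0,0,0,0, 0,0,0,0,0,0,0, 0,0,0,0,0,0,0]' 40
python3 - <<'E'
from fit import *
go(.561,.1135,.05,-.27)
im=avg('side',2); print(fit('side',im,(.561,.1135),.064,.033))
g=np.hstack([rect('side',im,(.561,.1135),.064,.06,.12/400),rect('top',avg('top',2),(.561,.1135),.064,.06,.12/400)])
cv2.imwrite('pics/d.png',g[:,:,::-1])
E
```

```text
time_s: 5.55
ee_pos: [0.5606, 0.1121, 0.0503]
eef_rot: [-3.141, -0.001, -0.269]
force: [1.4, -0.4, 4.6]
grip_width: 0.0655
t 5.55 pos [0.5606 0.1121 0.0503] rot [-3.141e+00 -1.000e-03 -2.690e-01] F [ 1.4 -0.4  4.6] w 0.0655
turn [-0.    -0.001  0.001] shift cm now-axes [ 0.   -0.14  0.03] target-axes [ 0.   -0.14  0.03]
[0.56202048 0.11532838]
```

View pics/d.png

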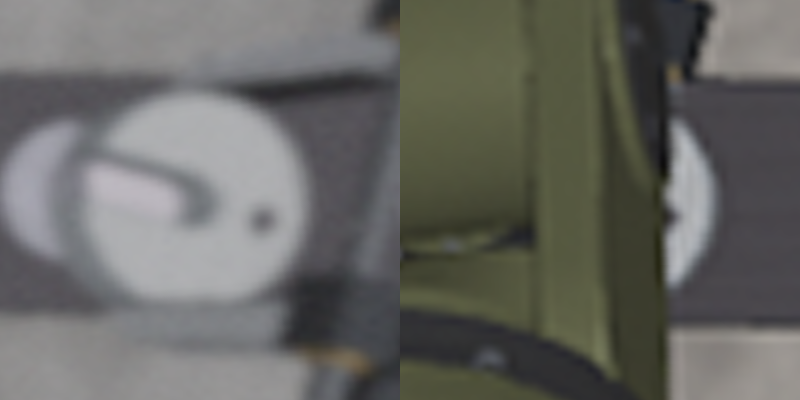

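```bash
python3 -m inch '[0,0,-1.5,0,0,0,0, 0,0,-4.5,0,0,0,0, 0,0,-5,0,0,0,0, 0,0,-5,0,0,0,0, 0,0,-4,0,0,0,0, 0,0,-2,0,0,0,0, -0.24,4.59,0,0,0,0,0, -0.24,4.59,0,0,0,0,0, -0.24,4.59,0,0,0,0,0, -0.24,4.59,0,0,0,0,0, -0.24,4.59,0,0,0,0,0, -0.24,4.59,0,0,0,0,0, -0.24,4.59,0,0,0,0,0, -0.24,4.59,0,0,0,0,0, -0.24,4.59,0,0,0,0,0, 2.3,1.18,0,0,0,0,0, 2.3,1.18,0,0,0,0,0, 2.3,1.18,0,0,0,0,0, 2.3,1.18,0,0,0,0,0, 0,0,0,0,0,0,0]'
python3 -m inch '[0,0,2,0,0,0,0, 0,0,1.8,0,0,0,0, 0,0,0.6,0,0,0,0, 0,0,0,0,0,0,0]'
python3 - <<'E'
from fit import *
go(.507,-.35,.2255,-.27)
a=avg('side',3);b=avg('top',2)
np.savez('avg1.npz',side=a,top=b)
g=np.hstack([cv2.resize(a[95:205,320:450],None,fx=3,fy=3,interpolation=2),cv2.resize(b[195:305,350:480],None,fx=3,fy=3,interpolation=2)])
cv2.imwrite('pics/e.png',g[:,:,::-1])
E
```

```text
time_s: 8.25
ee_pos: [0.5059, -0.3506, 0.269]
eef_rot: [-3.141, 0.002, -0.269]
force: [-1.1, -0.2, -4.4]
grip_width: 0.0652
time_s: 8.75
ee_pos: [0.5057, -0.3502, 0.226]
eef_rot: [-3.141, 0.0, -0.269]
force: [-0.0, -0.3, -4.2]
grip_width: 0.0655
t 8.75 pos [ 0.5057 -0.3502  0.226 ] rot [-3.141  0.    -0.269] F [-0.  -0.3 -4.2] w 0.0655
turn [-0.     0.     0.001] shift cm now-axes [ 0.12 -0.05  0.05] target-axes [ 0.12 -0.05  0.05]
```

View pics/e.png

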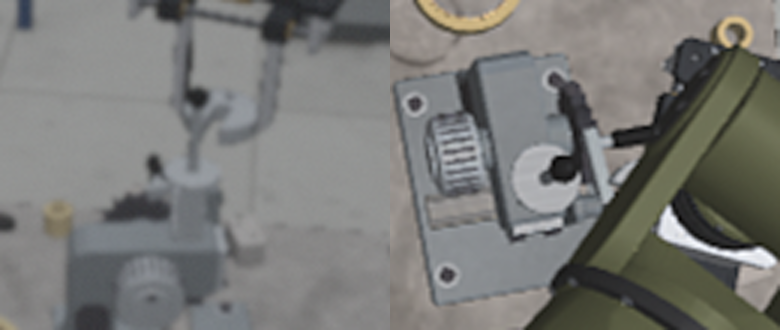

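```bash
python3 -m inch '[0.1,-1.5,0,0,0,0,0, 0,-1.5,0,0,0,0,0, 0,-0.8,0,0,0,0,0, 0,-0.4,0,0,0,0,0, 0,-0.4,0,0,0,0,0, 0,-0.4,0,0,0,0,0]'
python3 - <<'E'
from h import *
go(.5267,-.278,.2255,-.27)
E
```

```text
time_s: 9.75
ee_pos: [0.5201, -0.3023, 0.2259]
eef_rot: [3.142, 0.0, -0.269]
force: [-0.4, -0.6, -4.5]
grip_width: 0.0653
t 9.75 pos [ 0.5201 -0.3023  0.2259] rot [ 3.142  0.    -0.269] F [-0.4 -0.6 -4.5] w 0.0653
turn [0.    0.    0.001] shift cm now-axes [-0.01 -2.52  0.04] target-axes [-0.01 -2.52  0.04]
```

```bash
python3 -m inch '[0,-0.6,0,0,0,0,0, 0,-0.6,0,0,0,0,0, 0,-0.6,0,0,0,0,0, 0,-0.6,0,0,0,0,0, 0,0,0,0,0,0,0]'
python3 - <<'E'
from fit import *
go(.5267,-.278,.2255,-.27)
a=avg('side',3)
print(fit('side',a,(.5267,-.278),.2256-.0043+.018,.033))
g=cv2.resize(a[100:200,330:450],None,fx=5,fy=5,interpolation=2)
cv2.imwrite('pics/f.png',g[:,:,::-1])
E
```

```text
time_s: 10.38
ee_pos: [0.5266, -0.2789, 0.226]
eef_rot: [3.142, -0.0, -0.268]
force: [0.7, -0.9, -4.5]
grip_width: 0.0657
t 10.38 pos [ 0.5266 -0.2789  0.226 ] rot [ 3.142 -0.    -0.268] F [ 0.7 -0.9 -4.5] w 0.0657
turn [ 0.    -0.     0.002] shift cm now-axes [-0.01 -0.09  0.05] target-axes [-0.01 -0.09  0.05]
[ 0.52749257 -0.27349838]
```

View pics/f.png

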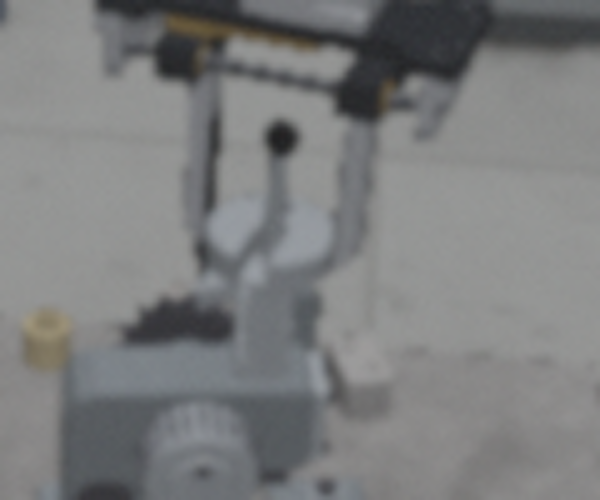

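```bash
python3 -m inch '[0,0.1,0.1,0,0,0,0, 0,0,0.05,0,0,0,0, 0,0,0,0,0,0,0]'; python3 -m inch '[0,0,0.05,0,0,0,0, 0,0,0,0,0,0,0]'
```

```text
time_s: 10.9
ee_pos: [0.5261, -0.2803, 0.2244]
eef_rot: [-3.142, 0.0, -0.269]
force: [0.9, 1.1, -4.1]
grip_width: 0.0655
time_s: 11.15
ee_pos: [0.5262, -0.2802, 0.224]
eef_rot: [3.142, -0.0, -0.269]
force: [-0.5, -0.6, -3.7]
grip_width: 0.0657
```

```bash
python3 -m inch '[0,0,0.05,0,0,0,0, 0,0,0,0,0,0,0, 0,0,0,0,0,0,0.78, 0,0,0,0,0,0,1, 0,0,0,0,0,0,1, 0,0,0,0,0,0,1, 0,0,-1,0,0,0,1, 0,0,-3,0,0,0,1, 0,0,-5,0,0,0,1, 0,0,-5,0,0,0,1]'
python3 - <<'E'
from fit import *
go(.566,-.016,.12,.227)
a=avg('side',3)
print(fit('side',a,(.5267,-.278),.238,.033))
g=cv2.resize(a[100:200,330:450],None,fx=4,fy=4,interpolation=2)
cv2.imwrite('pics/g.png',g[:,:,::-1])
E
```

```text
time_s: 12.4
ee_pos: [0.5259, -0.2801, 0.3658]
eef_rot: [3.141, -0.001, -0.269]
force: [-0.0, 0.0, 0.7]
grip_width: 0.0942
t 12.4 pos [ 0.5259 -0.2801  0.3658] rot [ 3.141e+00 -1.000e-03 -2.690e-01] F [-0.   0.   0.7] w 0.0942
turn [ 0.    -0.001 -0.496] shift cm now-axes [ -3.17 -26.53  24.57] target-axes [  9.85 -24.83  24.58]
[ 0.52671634 -0.27210978]
```

View pics/g.png

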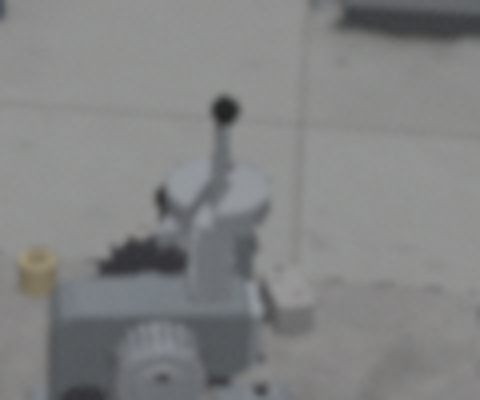

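```bash
python3 -m inch '[0,0,0,0,0,-0.124,1, 0,0,0,0,0,-0.124,1, 0,0,0,0,0,-0.124,1, 0,0,0,0,0,-0.124,1, 1.64,-4.14,0,0,0,0,1, 1.64,-4.14,0,0,0,0,1, 1.64,-4.14,4.4,0,0,0,1, 1.64,-4.14,4.4,0,0,0,1, 1.64,-4.14,4.4,0,0,0,1, 1.64,-4.14,4.4,0,0,0,1, 0,0,4,0,0,0,1, 0,0,2,0,0,0,1, 0,0,0,0,0,0,1]'
python3 - <<'E'
from h import *
go(.566,-.016,.049,.227)
E
```

```text
time_s: 14.18
ee_pos: [0.565, -0.0162, 0.1259]
eef_rot: [-3.14, 0.004, 0.227]
force: [-0.3, 0.4, -0.0]
grip_width: 0.0941
t 14.18 pos [ 0.565  -0.0162  0.1259] rot [-3.14   0.004  0.227] F [-0.3  0.4 -0. ] w 0.0941
turn [-0.001  0.004  0.   ] shift cm now-axes [0.13 0.02 7.69] target-axes [0.1  0.01 7.69]
```

```bash
python3 -m inch '[0.05,0,2.4,0,0,0,1, 0.05,0,2.4,0,0,0,1, 0,0,2,0,0,0,1, 0,0,0.8,0,0,0,1, 0,0,0.05,0,0,0,1, 0,0,0,0,0,0,1, 0,0,0,0,0,0,0, 0,0,0,0,0,0,0, 0,0,0,0,0,0,0, 0,0,0,0,0,0,0, 0,0,0,0,0,0,0, 0,0,0,0,0,0,0]' 30
python3 - <<'E'
from fit import *
go(.566,-.016,.049,.227)
a=avg('side',3)
print(fit('side',a,(.566,-.016),.058,.027))
g=rect('side',a,(.566,-.016),.058,.05,.1/400)
cv2.imwrite('pics/i.png',g[:,:,::-1])
E
```

```text
time_s: 15.68
ee_pos: [0.5671, -0.0161, 0.0512]
eef_rot: [-3.142, 0.0, 0.227]
force: [-0.3, -0.3, 0.3]
grip_width: 0.053
t 15.68 pos [ 0.5671 -0.0161  0.0512] rot [-3.142  0.     0.227] F [-0.3 -0.3  0.3] w 0.053
turn [-0.  0. -0.] shift cm now-axes [-0.1  -0.03  0.22] target-axes [-0.1  -0.03  0.22]
[ 0.56531829 -0.01270112]
```

View pics/i.png

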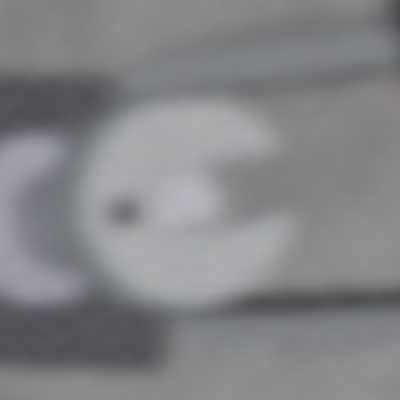

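```bash
python3 -m inch '[0,0,-1.5,0,0,0,0, 0,0,-4.5,0,0,0,0, 0,0,-5,0,0,0,0, 0,0,-5,0,0,0,0, 0,0,-2.5,0,0,0,0, 0,0,-0.9,0,0,0,0, -1.96,3.42,0,0,0,0,0, -1.96,3.42,0,0,0,0,0, -1.96,3.42,0,0,0,0,0, -1.96,3.42,0,0,0,0,0, -1.96,3.42,0,0,0,0,0, 0,0,0,0,0,0,0, 0,0,0,0,0,0,0]'
python3 - <<'E'
from h import *
go(.5267,-.278,.2455,.227)
a=avg('side',3);b=avg('top',2)
g=np.hstack([cv2.resize(a[100:200,330:450],None,fx=3.3,fy=3.3,interpolation=2),cv2.resize(b[195:295,340:460],None,fx=3.3,fy=3.3,interpolation=2)])
cv2.imwrite('pics/j.png',g[:,:,::-1])
E
```

```text
time_s: 17.45
ee_pos: [0.51, -0.2043, 0.2447]
eef_rot: [-3.141, 0.001, 0.227]
force: [0.5, 0.4, -1.1]
grip_width: 0.0529
t 17.45 pos [ 0.51   -0.2043  0.2447] rot [-3.141e+00  1.000e-03  2.270e-01] F [ 0.5  0.4 -1.1] w 0.0529
turn [-0.001  0.001 -0.   ] shift cm now-axes [-0.03  7.56 -0.09] target-axes [-0.03  7.56 -0.08]
```

View pics/j.png

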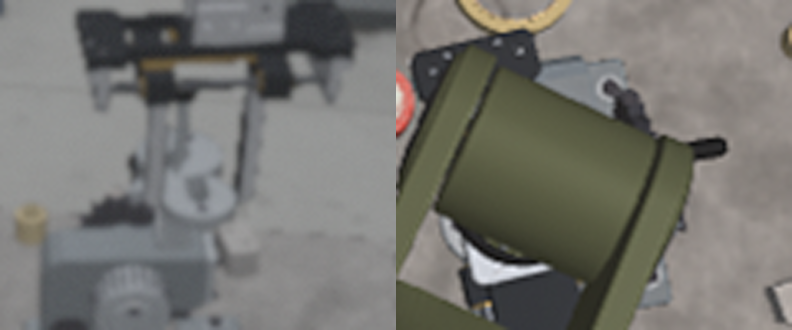

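```bash
python3 -m inch '[0,1.2,-0.1,0,0,0,0, 0,1.2,0,0,0,0,0, 0,0.8,0,0,0,0,0, 0,0.5,0,0,0,0,0, 0,0.4,0,0,0,0,0, 0,0.4,0,0,0,0,0, 0,0.4,0,0,0,0,0, 0,0,0,0,0,0,0]'
```

```text
time_s: 18.7
ee_pos: [0.5211, -0.2527, 0.2462]
eef_rot: [-3.142, 0.0, 0.227]
force: [0.0, 0.9, -2.2]
grip_width: 0.0531
```

```bash
python3 -m inch '[0,0.6,0,0,0,0,0, 0,0.6,0,0,0,0,0, 0,0.6,0,0,0,0,0, 0,0.5,0,0,0,0,0, 0,0.2,0,0,0,0,0, 0,0,0,0,0,0,0]'
python3 - <<'E'
from fit import *
go(.5267,-.278,.2432,.227)
a=avg('side',3)
print(fit('side',a,(.5267,-.276),.241+.012,.027))
g=cv2.resize(a[100:180,345:425],None,fx=6,fy=6,interpolation=2)
cv2.imwrite('pics/k.png',g[:,:,::-1])
E
```

```text
time_s: 19.45
ee_pos: [0.5268, -0.2769, 0.2462]
eef_rot: [-3.142, 0.0, 0.227]
force: [0.3, 0.8, -2.1]
grip_width: 0.0529
t 19.45 pos [ 0.5268 -0.2769  0.2462] rot [-3.142  0.     0.227] F [ 0.3  0.8 -2.1] w 0.0529
turn [-0.  0. -0.] shift cm now-axes [-0.03  0.1   0.3 ] target-axes [-0.03  0.1   0.3 ]
[ 0.52583159 -0.27329407]
```

View pics/k.png

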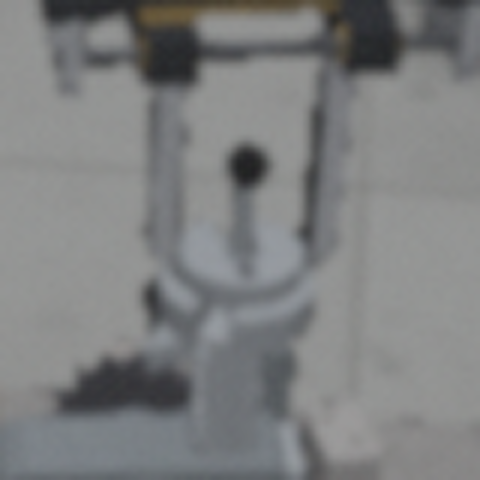

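```bash
python3 -m inch '[0,0.15,0.1,0,0,0,0, 0,0,0.1,0,0,0,0, 0,0,0.05,0,0,0,0, 0,0,0,0,0,0,0]'
```

```text
time_s: 20.1
ee_pos: [0.5271, -0.2783, 0.2437]
eef_rot: [-3.142, 0.0, 0.227]
force: [0.0, 0.2, -1.8]
grip_width: 0.053
```

```bash
python3 -m inch '[0,0,0.03,0,0,0,0, 0,0,0,0,0,0,0.65, 0,0,0,0,0,0,1, 0,0,0,0,0,0,1, 0,0,0,0,0,0,1, 0,0,-1,0,0,0,1, 0,0,-3,0,0,0,1, 0,0,-4,0,0,0,1, 0,0,-4,0,0,0,1, 0,0,0,0,0,0,1]'
python3 - <<'E'
from fit import *
a=avg('side',3)
print(fit('side',a,(.5267,-.276),.25,.027))
go(.563,-.357,.30,.175)
g=cv2.resize(a[100:180,345:425],None,fx=6,fy=6,interpolation=2)
b=np.load('avg0.npz')['top']; r=rect('top',b,(.562,-.353),.168,.05,.1/480)
cv2.drawMarker(r,(240,240),(255,0,0),0,20,1)
gr=cv2.cvtColor(r,cv2.COLOR_RGB2GRAY)
cv2.imwrite('pics/l.png',cv2.resize(np.hstack([g,r])[:,:,::-1],(800,400)))
E
```

```text
time_s: 21.35
ee_pos: [0.5275, -0.2786, 0.3673]
eef_rot: [3.137, -0.004, 0.227]
force: [-0.0, 1.0, 0.3]
grip_width: 0.0938
[ 0.5260763  -0.27378449]
t 21.5 pos [ 0.5269 -0.2783  0.3627] rot [-3.141e+00  1.000e-03  2.270e-01] F [ 0.4  0.3 -0.3] w 0.094
turn [-0.001  0.001  0.052] shift cm now-axes [1.75 8.49 6.26] target-axes [2.18 8.38 6.27]
```

View pics/l.png

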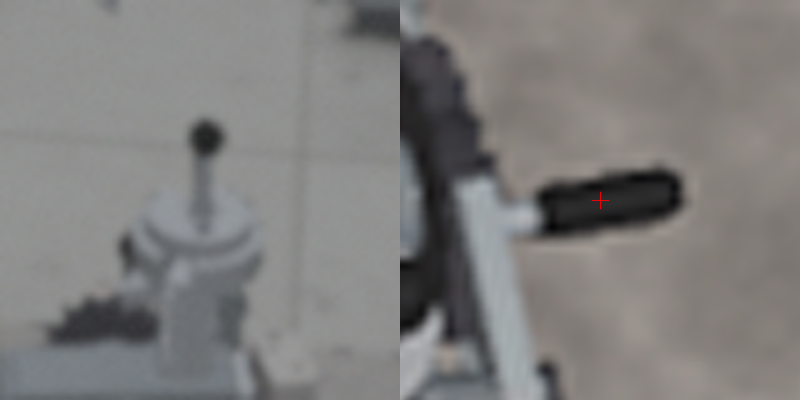

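```bash
python3 -m inch '[0.54,2.15,0,0,0,0.052,0.5, 0.54,2.15,0,0,0,0,0.5, 0.54,2.15,0,0,0,0,0.5, 0.54,2.15,0,0,0,0,0.5, 0,0,3,0,0,0,0.5, 0,0,5,0,0,0,0.5, 0,0,4,0,0,0,0.5, 0,0,3,0,0,0,0.5, 0,0,0,0,0,0,0.5]'
python3 - <<'E'
from h import *
go(.563,-.359,.156,.175)
E
```

```text
time_s: 22.62
ee_pos: [0.5634, -0.3581, 0.2104]
eef_rot: [-3.137, 0.004, 0.175]
force: [0.1, 0.5, 1.1]
grip_width: 0.0471
t 22.62 pos [ 0.5634 -0.3581  0.2104] rot [-3.137  0.004  0.175] F [0.1 0.5 1.1] w 0.0471
turn [-0.004  0.004 -0.   ] shift cm now-axes [-0.03  0.1   5.44] target-axes [-0.05  0.08  5.44]
```

```bash
python3 -m inch '[0,0.1,2.4,0,0,0,0.5, 0,0,2,0,0,0,0.5, 0,0,1,0,0,0,0.5, 0,0,0,0,0,0,0.5]'; python3 -m inch '[0,0,0,0,0,0,0, 0,0,0,0,0,0,0, 0,0,0,0,0,0,0, 0,0,0,0,0,0,0, 0,0,0,0,0,0,0, 0,0,0,0,0,0,0]' 8
```

```text
time_s: 23.12
ee_pos: [0.5646, -0.3598, 0.1598]
eef_rot: [-3.142, -0.0, 0.175]
force: [0.1, -0.7, 0.2]
grip_width: 0.0473
time_s: 23.88
ee_pos: [0.5627, -0.3602, 0.1596]
eef_rot: [-3.141, 0.004, 0.174]
force: [-15.9, 1.1, 5.3]
grip_width: 0.0136
```

```bash
python3 -m inch '[-0.2,0,0,0,0,0,0, 0,0,0,0,0,0,0]'; python3 -m inch '[0,0,-0.4,0,0,0,0, 0,0,-0.5,0,0,0,0, -0.05,0,-0.5,0,0,0,0, -0.05,0,-0.4,0,0,0,0, 0,0,0,0,0,0,0]'
```

```text
time_s: 24.12
ee_pos: [0.5625, -0.3602, 0.1597]
eef_rot: [3.141, 0.0, 0.175]
force: [-1.9, 0.1, 2.4]
grip_width: 0.0138
time_s: 24.75
ee_pos: [0.5617, -0.3603, 0.178]
eef_rot: [3.141, -0.001, 0.175]
force: [2.4, -2.5, -0.0]
grip_width: 0.0132
```

```bash
python3 -m inch '[0,0,0,0,0,0,0, 0,0,0,0,0,0,0, 0,0,0,0,0,0,0, 0,0,0,0,0,0,0, 0,0,0,0,0,0,0, 0,0,0,0,0,0,0, 0,0,0,0,0,0,0, 0,0,0,0,0,0,0, 0,0,0,0,0,0,0, 0,0,0,0,0,0,0, 0,0,0,0,0,0,0, 0,0,0,0,0,0,0]'
python3 - <<'E'
from fit import *
a=avg('side',3); np.save('s3.npy',a)
for dz in(0,.0345): print(dz,fit('side',a,(.5267,-.276),.25-dz,.027))
print([ (x['centre'],x['score']) for x in ctrl.place_of('side','stem_top')], [ (x['centre'],x['score']) for x in ctrl.place_of('side','pan')], [proj('side',(.5267,-.278,z)) for z in(.30,.2655)])
g=cv2.resize(a[100:200,330:430],None,fx=5,fy=5,interpolation=2)
cv2.imwrite('pics/m.png',g[:,:,::-1])
E
```

```text
time_s: 26.25
ee_pos: [0.5618, -0.3603, 0.1776]
eef_rot: [3.141, -0.0, 0.175]
force: [5.3, -2.1, 0.8]
grip_width: 0.0134
0 [ 0.53506912 -0.28629259]
0.0345 [ 0.5289922  -0.27604999]
[([386.3, 137.0], 0.49)] [([383.3, 161.8], 0.51)] [array([385.71034501, 123.45266299]), array([384.70359492, 135.6735791 ])]
```

View pics/m.png

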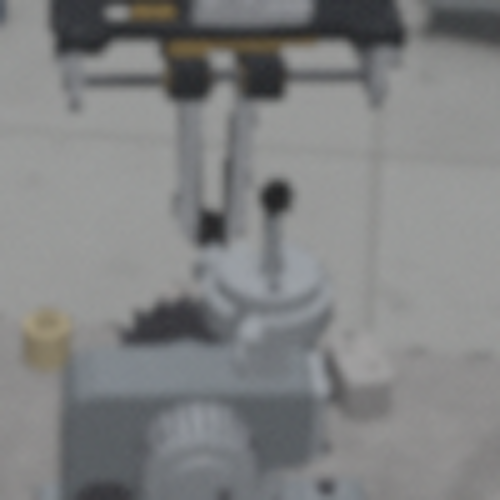

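```bash
python3 -m inch '[0,0,0,0,0,0,0, 0,0,0,0,0,0,0, 0,0,0,0,0,0,0, 0,0,0,0,0,0,0, 0,0,0,0,0,0,0]'
cat > ball.py <<'E'
from h import *
def ball(im,v0):
    p=cv2.cvtColor(im,cv2.COLOR_RGB2GRAY)[v0-8:v0+9,377:395].astype(float); w=np.clip(110-p,0,None)**1
    l,lab,st,c=cv2.connectedComponentsWithStats((w>0).astype(np.uint8)); k=1+np.argmax(st[1:,4]); w=w*(lab==k)
    return (w*np.arange(v0-8,v0+9)[:,None]).sum()/w.sum(),(lab==k).sum()
E
python3 - <<'E'
from ball import *
print(ball(np.load('avg0.npz')['side'],127),ball(np.load('avg1.npz')['side'],127),ball(np.load('s3.npy'),138),ball(avg('side',4),138))
for h in(.29,.2905):print(proj('side',(.5267,-.278,h))[1]-proj('side',(.5267,-.278,h-.0345))[1])
E
```

```text
time_s: 27.12
ee_pos: [0.5618, -0.3603, 0.1776]
eef_rot: [3.141, -0.0, 0.175]
force: [4.9, -2.3, 0.6]
grip_width: 0.0136
(np.float64(127.5132382892057), np.int64(54)) (np.float64(126.70925987387986), np.int64(98)) (np.float64(139.247990815155), np.int64(44)) (np.float64(139.25343249427917), np.int64(44))
-12.086455754485158
-12.093125950662511
```

```bash
python3 -m inch '[0.05,0,0.5,0,0,0,0, 0.05,0,0.5,0,0,0,0, 0,0,0.5,0,0,0,0, 0,0,0,0,0,0,0.5, 0,0,0,0,0,0,0.5, 0,0,0,0,0,0,0.5, 0,0,0,0,0,0,0.5]'
python3 -m inch '[0,0,-1,0,0,0,0.5, 0,0,-3,0,0,0,0.5, 0,0,-4,0,0,0,0.5, 0,0,-5,0,0,0,0.5, 0,0,-5,0,0,0,0.5, -3,3,0,0,0,0,0.5, -4,3,0,0,0,0,0.5, -4,3,0,0,0,0,0.5, -4,3,0,0,0,0,0.5, -4,3,0,0,0,0,0.5, 0,0,0,0,0,0,0.5, 0,0,0,0,0,0,0.5]'
python3 - <<'E'
from fit import *
from ball import ball
a=avg('side',4);b=avg('top',3); print(ball(a,138))
D=np.load('avg0.npz')
# knob height: black-bar centroid in the top view, before/after
for im in(D['top'],b):
    r=rect('top',im,(.562,-.356),.168,.02,.0005); w=cv2.cvtColor(r,cv2.COLOR_RGB2GRAY)<70; ys,xs=np.where(w); print(len(xs),xs.mean(),ys.mean())
for l in('pawl_knob','slide_bar_mid','paste_pot_mid','wash_bottle_mid'): print(l,[(np.round(x['centre'],1),round(x['score'],2)) for n in('side','top') for x in ctrl.place_of(n,l)[:1]])
g=np.hstack([cv2.resize(a[100:260,230:430],None,fx=2,fy=2.5,interpolation=2),cv2.resize(b[195:325,370:500],(400,400),interpolation=2)])
cv2.imwrite('pics/n.png',g[:,:,::-1])
E
```

```text
time_s: 28.2
ee_pos: [0.5625, -0.3601, 0.1625]
eef_rot: [-3.142, 0.0, 0.175]
force: [-0.9, 0.2, 1.0]
grip_width: 0.0464
time_s: 29.7
ee_pos: [0.4019, -0.5405, 0.3429]
eef_rot: [3.141, -0.0, 0.175]
force: [0.5, 1.6, 0.1]
grip_width: 0.0473
(np.float64(139.27968486212717), np.int64(48))
1745 38.373065902578794 41.10200573065902
1745 38.71575931232092 40.91862464183381
pawl_knob [(array([371.2, 149.4]), 0.61), (array([430. , 242.6]), 0.74)]
slide_bar_mid [(array([378.2, 210.6]), 0.82), (array([388.6, 258.1]), 0.46)]
paste_pot_mid [(array([340.7, 239.3]), 0.88), (array([331.3, 228.1]), 0.9)]
wash_bottle_mid [(array([276.5, 281.1]), 0.87), (array([253.7, 175.4]), 0.69)]
```

```bash
python3 -c "
from h import *
print(ctrl.hand_in())"
```

```text
the job is handed in; nothing more can be done
None
```

I pressed the slide bar as asked and handed the job in at about 30 s on the robot's clock, with the arm clear of everything.

**What I did:**
- **Weights:** with the ram still up, I slid the thick weight onto the pan from the right, then the thin one on top of it from the left. Their slots point to about +74° and −79°, so they are roughly 150° apart.
- **Pawl:** I gripped the knob, lifted it about 18 mm and held it for about 2.5 s. I then lowered it most of the way and let it drop.

**Last checks:**
- **Ram:** the ball on the stem moved about 12 pixels down in the side view, against 12.1 expected for 34.5 mm of travel. It stayed there after I released the pawl.
- **Pawl:** the knob in the top view is back within 0.2 mm of where it started, so the pawl is down in the teeth.
- **Weights:** the side view showed both seated round the stem, before the ram came down and again with it down.
- **Bar, paste pot and wash bottle:** the networks put them within about 3 pixels of where they started, which is within their scatter.

**Disagreed or failed:**
- My last picture was refused because the 12-picture limit was reached, so the final state was checked by numbers only.
- The two cameras differed by about 3 mm along the robot's y axis.
- Closing on the knob slightly off-centre gave a brief 16 N sideways force, which I re-centred before lifting.

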